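Clamp a spice box snug in the drawer's ratchet holder

ROBOT

A 6-joint arm with a two-finger parallel gripper is mounted at the origin on the work surface. World frame = base frame: x ahead of the robot, y to its left, z up, the work surface at z = 0. Lengths are in m, angles in rad, forces in N, time in s.
With the tool pointing down it reaches from about 0.375 to 0.975 m from the base axis. Payload 3.8 kg.
Tool frame: the origin (TCP) lies midway between the tips of the shut fingers; the grasp point (between the pads) lies 19 mm behind it; x points along the fingers, y is the direction in which the jaws open and shut, and the axes are right-handed (so a half turn about x gives the same grasp; the last joint's range is limited). The gripper opens to 88 mm and grips with 3 to 60 N. Pads are 18 mm wide; open, the fingers measure 123 mm over their backs; the gripper's body (75 mm by 187 mm) begins 45 mm behind the grasp point.
Start: joints at [-1.316, 0.264, 1.604, -0, 1.274, -0.037], TCP at [0.194, -0.646, 0.239] pointing down, gripper open.
Joint ranges: [-2.63, 2.63], [-0.94, 2.18], [0.31, 2.57], [-1.31, 4.45], [0, 2.66], [-2.55, 2.55]. Speed limits (rad/s): [2.57, 2.57, 3.14, 3.14, 3.14, 3.14].

INTERFACE

Orientations are given as a rotation vector (axis times angle).
In Python, from cell import manip, inverse_kinematics, cams, order gives the robot as it stands. Calls block until the motion is done:
- manip.move_pose(position, orientation): joint-space move of the TCP to a pose.
- manip.move_linear(position, rate=0.15, rot=None): straight line of the TCP; rot=None keeps the orientation; rate is the mean speed in m/s.
- manip.set_joints(angles): joint-space move.
- manip.set_gripper(opening, force=None): finger opening in m; force is the grip in N (None keeps the last); returns when the fingers have stopped.
- manip.dwell(seconds).
- inverse_kinematics(position, orientation): joint angles nearest the present ones, or None.
- manip.state(): the state.
- cams.capture(name): name is "scene" or "top" or "wrist"; returns a dict with "image" (400x640x3 uint8, blue, green, red), "z_map" (400x640 float32, m along the optical axis (not along the pixel's ray), 0 where there is no reading), "intrinsics" (3x3 intrinsics, pixels), "k1" (the pictures are not rectified: a ray, as slopes to the right and down, at radius r is drawn at 1 + k1 r^2 times it, then the intrinsics apply), "position" and "orientation" of the camera in the world; the wrist camera has in their place "T_tool_cam" (4x4, takes a point from camera to tool coordinates, whose origin is the TCP and whose axes are the tool frame's). Camera axes: x right, y down, z forward; pixel columns grow to the right and rows downward; lengths in m; the calibration is good to about 2 mm. A picture is of the moment at which its call begins: read the wrist's pose just before it.
A pose or a line that the arm cannot do raises manip.IKError and nothing moves.
- order.close_job(): hands the job in, once; it reports no verdict.
The state is a dict: "clock": time; "joint_pos": joint angles; "joint_velocities": joint speeds; "tau": joint torques, N m; "tool_pos": TCP position; "tcp_rot": TCP orientation; "contact_force": force on the tool from outside, world axes, zero at the start; "moment": the same for the moment, N m; "gripper_width": finger opening in m.
Only numpy, scipy, OpenCV 4.12 (cv2) and the standard library are available. Lean on these libraries where they do the work, as an engineer would, in place of code of your own. Each camera call takes 0.05 s, during which the arm holds its last target.

TASK

Slide the upright wooden divider panel down into the tight slot of the box holder until it is fully home, and let go of it. Then pump the holder's green trigger (squeeze it towards the white handle, let it spring back, squeeze again), so that the ratchet walks the orange sprung pad up to the clear spice box and presses the box against the panel: stop pumping when the pad is pushed in by about 5 to 15 mm, for the box cracks at 20 mm. Finish while still holding the trigger squeezed; move jaw, pad and box only with the trigger, and leave the other things in the drawer where they are.

Things in the scene. Friction and masses are not known exactly. Their poses are not given: they have to be found in the camera images.
- panel_mid (a point): Loose wooden divider panel, 90 mm wide (its x), 8 mm thick (its y), 125 mm tall (its z), 90 g; this point is its centre, 62.5 mm below the top edge. Its bottom edge is rounded. It starts upright in a loose slot of the dark stand, its bottom edge 5 mm above the drawer floor (lift it at least 30 mm to clear the stand), on the left or the right of the holder. Either face may point to either side.
- stand: Fixed dark steel stand, 125 mm (x) by 50 mm (y) by 30 mm high, in which the panel waits; origin at the centre of its underside.
- slot (a point): Centre of the mouth of the slot in the fixed grey box holder; axes are those of the holder, z up. The slot is 95 mm long (x), 10 mm wide (y) and 25 mm deep; the holder's top face is at the mouth's height, 30 mm above the drawer floor. Fully home, the panel's centre is 37.5 mm above this point. The holder's base measures 120 mm (x) by 335 mm (y); the clamp pushes along +y, towards the slot. Along y from this point: the trigger is at -247 mm, the handle at -205 mm.
- handle (a point): Middle of the gripping part of the fixed white handle, an upright post 26 mm (x) by 12 mm (y), top 20 mm above this point, gripping part from 40 mm below it. Its top is 125 mm above the drawer floor (carry the panel over it, not through it). Axes those of the holder. 205 mm from the slot towards -y.
- trigger_grip (a point): Middle of the gripping part of the green trigger, an upright post of the same size and height as the handle (top 20 mm above this point), 42 mm from the handle on its -y side when released: trigger and handle then measure 54 mm over their outer faces, 44 mm when fully squeezed. Axes those of the holder. Both can be taken together from above between the two fingers.
- trigger (a joint): Travel of the trigger towards the handle, in m: 0 released, 0.010 fully squeezed. A return spring pushes back with 3 to 4.5 N. Each squeeze moves the jaw and pad about 9 to 12 mm; on release the jaw stays where it is, held by the ratchet, even under load.
- jaw (a joint): Travel of the jaw (toothed bar with the dark head) towards +y of the holder, m. It starts at 0 to 0.015; the ratchet does not let it go back.
- pad (a joint): How far the orange pad is pushed in towards the jaw head against its spring, m: 0 free, stop at 0.025. The spring gives 1.5 N per mm, so 0.010 means a clamping force of 15 N. It stays near 0 (under 3 mm) while the box is still sliding, and rises once the box is stopped by the panel.
- pad_face (a point): Centre of the front of the orange pad, 60 mm (x) by 36 mm high, that presses on the box. Axes those of the holder. The dark jaw head is 35 mm behind it when the pad is free.
- spice_box_mid (a point): Centre of the clear snap-lid box with rust-brown filling on the holder, 90 mm (x) by 80 mm (y) by 50 mm high, about 250 g, loose between two low rails, between pad and slot; its ends are a little clear of pad and slot at the start.
- spice_box: The same spice box; origin at the centre of its underside.
- panel: The same panel; origin at the centre of its bottom edge.
- spare_box: Bystander: second clear box with dark-brown filling, same size, loose on the drawer floor; origin at the centre of its underside.
- ramekin: Bystander: white ceramic ramekin, 80 mm across, 42 mm high, behind the holder; origin at the centre of its underside.
- masala_spoon: Bystander: wooden spoon 200 mm long, lying on the floor behind the holder.
- tadka_pan: Bystander: small steel tadka pan, 90 mm across and 30 mm high with a folded handle, in the far right corner; origin at the centre of its underside.
There are look-alikes about, which are no part of the job. Of the things that look like the panel, the larger one is meant.

How it is judged:
By the outcome, as a careful person would: the job done as asked, in the order asked, and still so for the second after the job is handed in, while the arm keeps its last pose, push and grip.
It also fails if it takes over 61 s, if anything falls off the work surface, if the arm or the gripper's body presses on something with over 40 N, if the wrist force passes 120 N, or if a joint passes its speed limit or range.

## Working session

There is one attempt and no reset: what is moved stays moved. The work goes in short steps, each a Python script; the robot and the scene stay as the last script left them, time stands still between calls to the robot, and variables do not carry over. Pictures are saved under pics/ and viewed, and the job is handed in when it is done.

```bash
ls; mkdir -p pics; python3 - <<'E'
from cell import manip,cams
import cv2,numpy as np,pickle
s=manip.state();print(s['clock'],s['tool_pos'],s['tcp_rot'],s['gripper_width'])
d={}
for n in('scene','top','wrist'):
    c=cams.capture(n);d[n]=c;cv2.imwrite(f'pics/{n}0.png',c['image'])
    print(n,c['intrinsics'].tolist() if hasattr(c['intrinsics'],'tolist') else c['intrinsics'],c['k1'],c.get('position'),c.get('orientation'))
pickle.dump(d,open('c0.pkl','wb'))
E
```

```text
pics
0.0 [ 0.19398966 -0.64580028  0.23738925] [ 2.06538788  0.30580634 -2.06588077] 0.08849199742063556
scene [[390.035687274234, 0.0, 319.27339152282883], [0.0, 390.035687274234, 203.404752819624], [0.0, 0.0, 1.0]] -0.09583698514976947 [ 1.31361982 -0.21419813  0.66699024] [-1.86907381 -1.4004814   0.70321576]
top [[468.2086027778485, 0.0, 322.2215335040203], [0.0, 468.2086027778485, 202.3787234943927], [0.0, 0.0, 1.0]] -0.061091330281925364 [ 3.97942393e-01 -4.74951225e-04  1.23103182e+00] [-2.13369226  2.1370182  -0.21643157]
wrist [[311.79407079760773, 0.0, 317.5348792810917], [0.0, 311.79407079760773, 197.14192905569024], [0.0, 0.0, 1.0]] -0.06102733931987248 None None
```

View pics/top0.png

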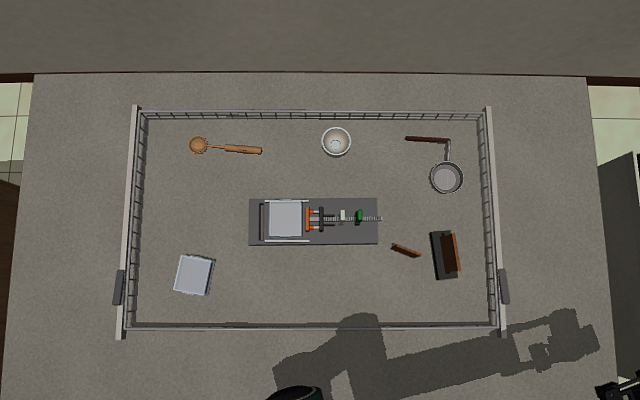

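View pics/scene0.png

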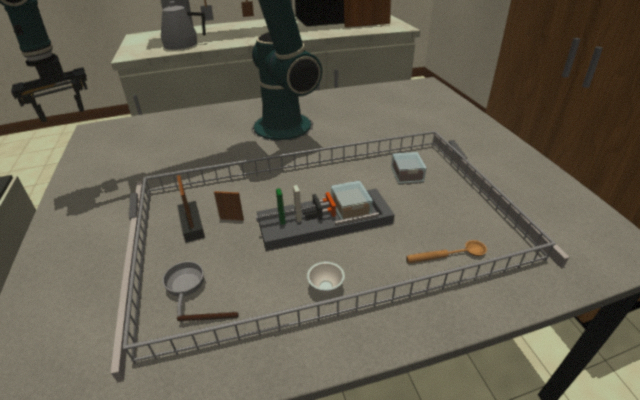

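View pics/wrist0.png

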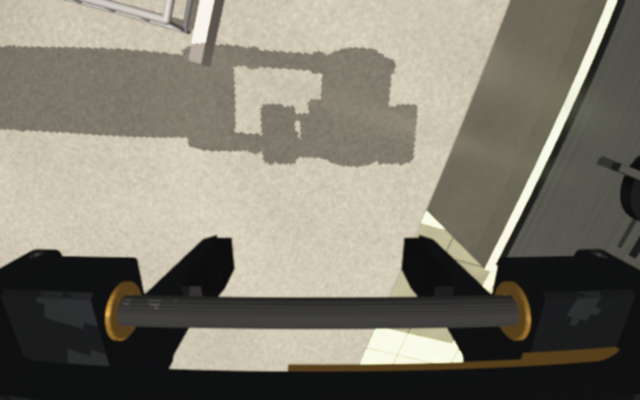

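The top view shows the holder at (312,221), with its slot at the left end near (262,220), and the trigger (360,216) and handle (342,214). Candidates for the panel are the large one in the stand at (450,252) and a small free one at (405,250). I'll check this in enlarged crops.

```bash
cat > h.py <<'E'
import numpy as np,cv2
from scipy.spatial.transform import Rotation as R
def ray(c,u,v):
    K=c['intrinsics'];D=np.array([c['k1'],0,0,0,0.])
    p=cv2.undistortPoints(np.array([[[u,v]]],float),K,D)[0,0]
    return np.array([p[0],p[1],1.])
def campose(c,s=None):
    if 'T_tool_cam' in c:
        T=np.eye(4);T[:3,:3]=R.from_rotvec(s['tcp_rot']).as_matrix();T[:3,3]=s['tool_pos']
        T=T@c['T_tool_cam'];return T[:3,:3],T[:3,3]
    return R.from_rotvec(c['orientation']).as_matrix(),np.array(c['position'])
def at_z(c,u,v,z,s=None):
    M,t=campose(c,s);d=M@ray(c,u,v);return t+d*(z-t[2])/d[2]
def at_d(c,u,v,s=None):
    M,t=campose(c,s);return t+M@(ray(c,u,v)*c['z_map'][int(round(v)),int(round(u))])
def proj(c,P,s=None):
    M,t=campose(c,s);q=(np.atleast_2d(P)-t)@M;
    return cv2.projectPoints(q,np.zeros(3),np.zeros(3),c['intrinsics'],np.array([c['k1'],0,0,0,0.]))[0][:,0]
def crop(c,u0,v0,u1,v1,k,name):
    im=cv2.resize(c['image'][v0:v1,u0:u1],None,fx=k,fy=k,interpolation=cv2.INTER_CUBIC);cv2.imwrite('pics/'+name,im)
def cloud(c,s=None):
    M,t=campose(c,s);h,w=c['z_map'].shape;uu,vv=np.meshgrid(np.arange(w),np.arange(h))
    p=cv2.undistortPoints(np.stack([uu,vv],-1).reshape(-1,1,2).astype(float),c['intrinsics'],np.array([c['k1'],0,0,0,0.]))[:,0]
    P=np.c_[p,np.ones(len(p))]*c['z_map'].reshape(-1,1)
    P=P@M.T+t;P[c['z_map'].ravel()<=0]=np.nan;return P.reshape(h,w,3)
E
python3 - <<'E'
import pickle;from h import *
d=pickle.load(open('c0.pkl','rb'));c=d['top']
crop(c,380,200,480,290,7,'t_panel.png');crop(c,240,180,390,260,5,'t_hold.png')
np.set_printoptions(precision=4,suppress=True)
for u,v in [(250,150),(255,240),(375,240),(290,220),(450,252),(457,252)]:print(u,v,at_d(c,u,v))
E
```

```text
250 150 [0.7638 0.1679 0.0186]
255 240 [0.5202 0.1473 0.0318]
375 240 [ 0.52   -0.1612  0.0306]
290 220 [0.5646 0.0556 0.0831]
450 252 [ 0.483  -0.3348  0.1   ]
457 252 [ 0.4806 -0.3426  0.1307]
```

View pics/t_panel.png

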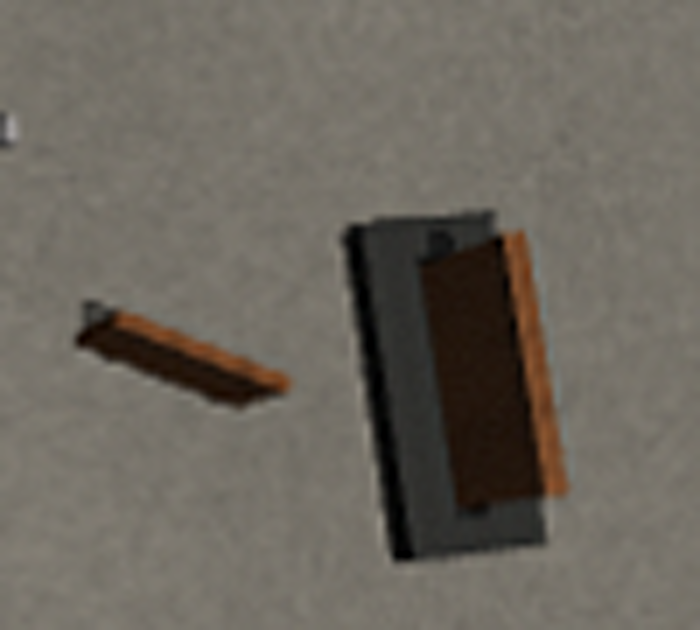

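View pics/t_hold.png

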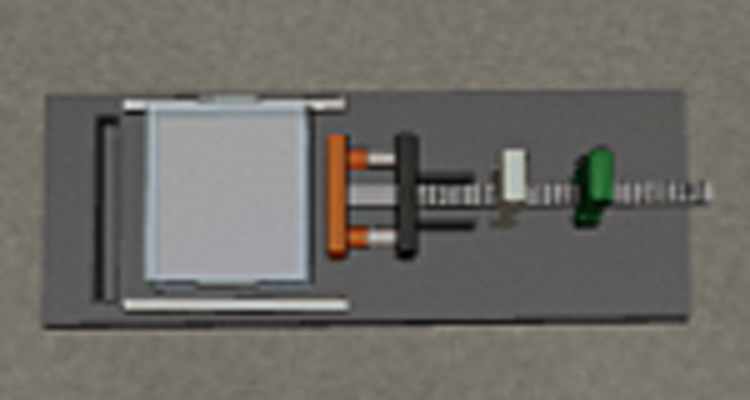

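The panel in the stand is clearly the larger: its top edge spans crop (515,233)–(556,496), about 38 px. The small look-alike spans about 25 px. Next I'll measure both it and the holder.

```bash
python3 - <<'E'
import pickle;from h import *
np.set_printoptions(precision=4,suppress=True)
d=pickle.load(open('c0.pkl','rb'));c=d['top']
P=cloud(c)
fl=P[250:300,230:380].reshape(-1,3);print('floor',np.nanmedian(fl[:,2]),np.nanstd(fl[:,2]))
g=lambda u,v,k,o:((u+.5)/k-.5+o[0],(v+.5)/k-.5+o[1])
pan=[at_z(c,*g(u,v,7,(380,200)),.13) for u,v in[(505,235),(525,232),(568,495),(545,497)]];print(np.array(pan),np.mean(pan,0))
a=(pan[0]+pan[1]-pan[2]-pan[3])/2;print('panel len',np.linalg.norm(a),np.degrees(np.arctan2(a[1],a[0])))
sl=[at_z(c,*g(u,v,5,(240,180)),.03) for u,v in[(97,118),(116,118),(116,300),(95,300)]];print(np.array(sl),np.mean(sl,0))
ho=[at_z(c,*g(u,v,5,(240,180)),.03) for u,v in[(45,95),(686,91),(688,317),(43,321)]];print('holder',np.array(ho),np.mean(ho,0))
for n,u,v in[('handle',513,174),('trig',600,162)]:
  print(n,at_z(c,*g(u,v,5,(240,180)),.125),at_d(c,*g(u,v,5,(240,180))))
for n,u,v in[('head',405,196),('pad',337,196)]:print(n,at_d(c,*g(u,v,5,(240,180))))
E
```

```text
floor 0.0003135806468614888 0.0023965235924616425
[[ 0.5257 -0.3324  0.13  ]
 [ 0.5267 -0.3394  0.13  ]
 [ 0.4375 -0.3495  0.13  ]
 [ 0.4369 -0.3416  0.13  ]] [ 0.4817 -0.3407  0.13  ]
panel len 0.08948631375627697 6.213700200105376
[[0.6165 0.1392 0.03  ]
 [0.6165 0.1293 0.03  ]
 [0.5214 0.1275 0.03  ]
 [0.5214 0.1383 0.03  ]] [0.569  0.1336 0.03  ]
holder [[ 0.6286  0.1666  0.03  ]
 [ 0.6309 -0.1686  0.03  ]
 [ 0.5123 -0.1668  0.03  ]
 [ 0.5106  0.1648  0.03  ]] [ 0.5706 -0.001   0.03  ]
handle [ 0.572  -0.0712  0.125 ] [ 0.5722 -0.0712  0.1239]
trig [ 0.5778 -0.113   0.125 ] [ 0.5777 -0.113   0.1257]
head [ 0.569  -0.0203  0.0731]
pad [0.569  0.0136 0.0731]
```

```bash
cat >> h.py <<'E'
def ori(phi,flip=False):
    y=np.array([-np.sin(phi),np.cos(phi),0]);y=-y if flip else y
    x=np.array([0,0,-1.]);return R.from_matrix(np.c_[x,y,np.cross(x,y)]).as_rotvec()
E
python3 - <<'E'
from h import *
from cell import manip,cams,inverse_kinematics as ik
np.set_printoptions(precision=4,suppress=True)
p6=np.radians(6.2);p0=np.radians(.34)
for f in(0,1):
    print(f,ik([.4817,-.3407,.24],ori(p6,f)),ik([.569,.1336,.2],ori(p0,f)),ik([.5705,-.0875,.1],ori(p0,f)))
manip.move_pose([.4817,-.3407,.24],ori(p6,0) if ik([.4817,-.3407,.24],ori(p6,0)) is not None else ori(p6,1))
s=manip.state();c=cams.capture('wrist');cv2.imwrite('pics/w1.png',c['image']);print(s['clock'],s['tool_pos'],s['joint_pos'],c['T_tool_cam'])
import pickle;pickle.dump((s,c),open('w1.pkl','wb'))
E
```

```text
0 [-0.6578  0.1035  1.7898 -0.      1.2483 -2.3368] [ 0.188   0.1216  1.8453 -0.      1.1747 -1.3887] [-0.1953  0.2058  1.9477 -0.      0.9881 -1.7721]
1 [-0.6578  0.1035  1.7898  0.      1.2483  0.8048] [0.188  0.1216 1.8453 0.     1.1747 1.7529] [-0.1953  0.2058  1.9477  0.      0.9881  1.3695]
2.1333 [ 0.4815 -0.3411  0.24  ] [-0.6584  0.1036  1.7896 -0.0002  1.2482 -2.3364] [[-0.0001 -0.288   0.9576 -0.1468]
 [ 1.      0.0009  0.0004 -0.0011]
 [-0.001   0.9576  0.288  -0.0737]
 [ 0.      0.      0.      1.    ]]
```

View pics/w1.png

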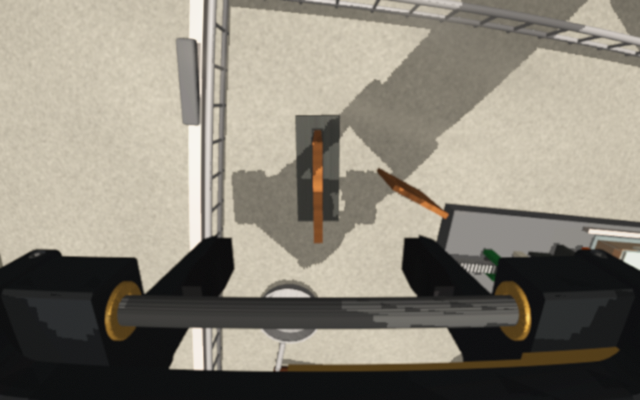

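The wrist view shows the panel's top edge from (317,129) to (319,243), centred between the fingertips (u≈318) and parallel to them. I'll check its ends against z = 0.13 and then grasp.

```bash
python3 - <<'E'
import pickle;from h import *
np.set_printoptions(precision=4,suppress=True)
s,c=pickle.load(open('w1.pkl','rb'))
crop(c,270,100,370,260,5,'w1c.png')
a,b=at_z(c,317.5,129,.13,s),at_z(c,318.5,243,.13,s);print(a,b,(a+b)/2,np.linalg.norm(a-b),np.degrees(np.arctan2(*(b-a)[[1,0]])))
print(proj(c,[[.4817,-.3407,.13]],s))
E
```

```text
[ 0.4279 -0.348   0.13  ] [ 0.528  -0.3362  0.13  ] [ 0.4779 -0.3421  0.13  ] 0.10074148860140615 6.713945836959108
[[319.164  193.4281]]
```

View pics/w1c.png

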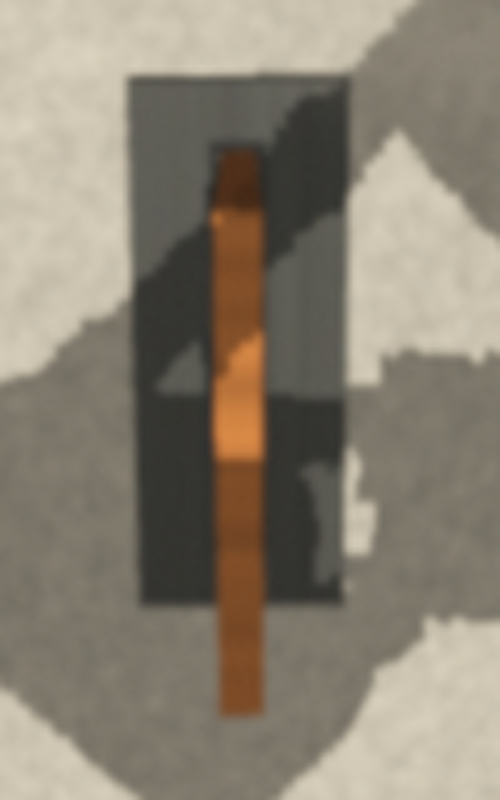

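The upper end of the top face is really at v≈142 (the dark part above it is the panel's end face), so the length is about 90 mm and the centre agrees with the top camera. I'll grasp it.

```bash
python3 - <<'E'
import pickle;from h import *
from cell import manip,cams
np.set_printoptions(precision=4,suppress=True)
s,c=pickle.load(open('w1.pkl','rb'))
a,b=at_z(c,317.2,141.8,.13,s),at_z(c,318.1,242.8,.13,s);m=(a+b)/2;print(m,np.linalg.norm(a-b),np.degrees(np.arctan2(*(b-a)[[1,0]])))
p=[m[0]-.0005,m[1]+.0003]
manip.move_linear([*p,.096],rate=.2,rot=ori(np.radians(6.3)))
def st(t):
    s=manip.state();print(t,round(s['clock'],2),np.array(s['tool_pos']),np.array(s['contact_force']),s['gripper_width'])
st('down');manip.set_gripper(0.0,30);st('grip')
manip.dwell(.2);manip.move_linear([*p,.20],rate=.12);st('up')
s=manip.state();c=cams.capture('wrist');cv2.imwrite('pics/w2.png',c['image'])
pickle.dump((s,c),open('w2.pkl','wb'))
E
```

```text
[ 0.483  -0.3418  0.13  ] 0.09023103379813777 6.700499474828957
down 3.05 [ 0.4832 -0.3422  0.0971] [-0.2609 -0.5399  0.5894] 0.0879889017446167
grip 4.23 [ 0.4825 -0.3415  0.0959] [ 0.4102  0.1963 -0.509 ] 0.007630409889251811
up 5.45 [ 0.4819 -0.3411  0.199 ] [-0.0822  1.1999 -1.2284] 0.007597070469538025
```

View pics/w2.png

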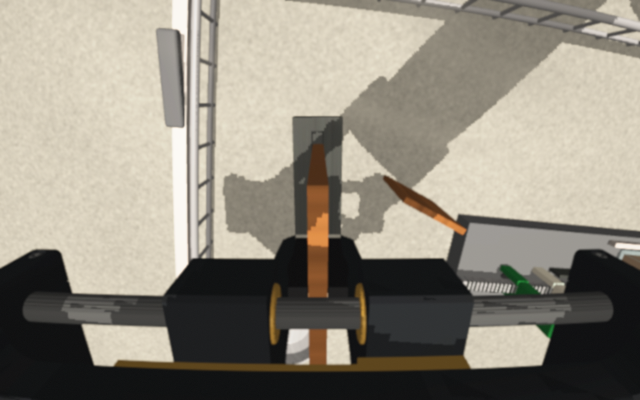

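The panel is held (about 0.9 N of extra load, width 7.6 mm). I'll carry it high over the handle to a point above the slot.

```bash
python3 - <<'E'
import pickle;from h import *
from cell import manip,cams
np.set_printoptions(precision=4,suppress=True)
manip.move_linear([.4819,-.3411,.255],rate=.25)
o=ori(np.radians(.35))
manip.move_pose([.569,.1336,.255],o)
manip.move_linear([.569,.1336,.17],rate=.15)
manip.dwell(.3)
s=manip.state();print(s['clock'],s['tool_pos'],s['contact_force'],s['gripper_width'])
c=cams.capture('wrist');t=cams.capture('scene');tt=cams.capture('top')
pickle.dump((s,c,t,tt),open('w3.pkl','wb'))
crop(c,200,60,440,240,3,'w3.png');crop(t,300,130,420,240,6,'s3.png')
E
```

```text
8.6417 [0.5697 0.1338 0.1711] [-0.7839  0.565  -1.5134] 0.00792096836005796
```

View pics/w3.png

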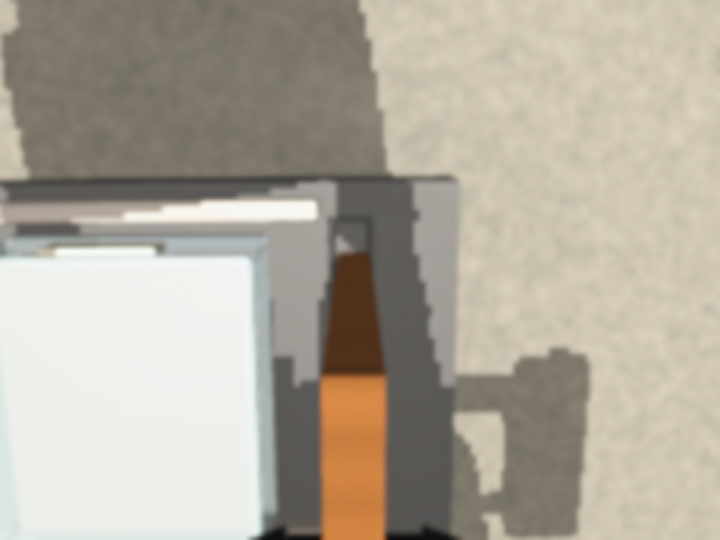

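View pics/s3.png

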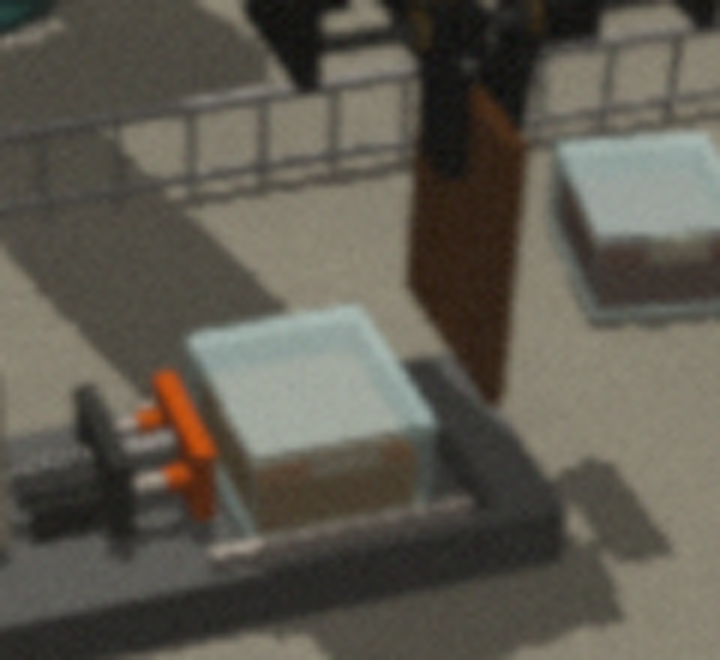

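The slot mouth's near end is at wrist crop (333–372, 218) and the panel's bottom end at (336–371, 253). Both are centred at u≈317.5, so y is aligned. Next I'll check x with numbers and compare the y edges.

```bash
python3 - <<'E'
import pickle;from h import *
np.set_printoptions(precision=4,suppress=True)
s,c,t,tt=pickle.load(open('w3.pkl','rb'))
g=lambda u,v:((u+.5)/3-.5+200,(v+.5)/3-.5+60)
for u,v,z in[(333,218,.03),(372,218,.03),(336,253,.080),(371,253,.080),(321,375,.205),(384,375,.205),(457,178,.03),(443,535,.03)]:print(at_z(c,*g(u,v),z,s))
crop(c,290,120,350,170,12,'w3b.png')
print(R.from_rotvec(s['tcp_rot']).as_matrix())
E
```

```text
[0.5214 0.1263 0.03  ]
[0.5213 0.1381 0.03  ]
[0.5257 0.1281 0.08  ]
[0.5256 0.1369 0.08  ]
[0.5251 0.1284 0.205 ]
[0.5251 0.1363 0.205 ]
[0.5092 0.1635 0.03  ]
[0.6257 0.1633 0.03  ]
[[ 0.0019 -0.0061  1.    ]
 [ 0.0004  1.      0.0061]
 [-1.      0.0004  0.0019]]
```

View pics/w3b.png

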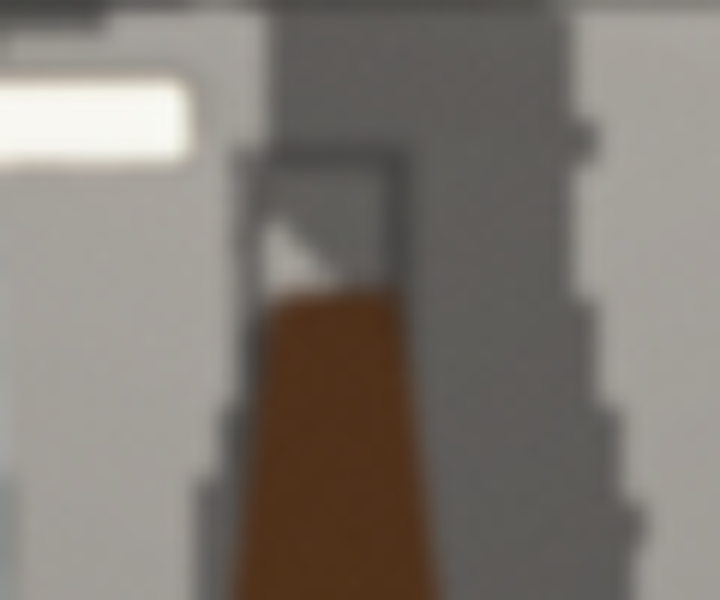

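The enlarged crop puts the slot centre about 0.5–0.9 mm to the −y side of the panel's bottom, and about 1.5 mm towards −x. I'll correct that, go down to just above the mouth and look again.

```bash
python3 - <<'E'
import pickle;from h import *
from cell import manip,cams
np.set_printoptions(precision=4,suppress=True)
manip.move_linear([.5677,.1328,.1285],rate=.08)
manip.dwell(.3)
s=manip.state();print(s['clock'],s['tool_pos'],s['contact_force'],s['gripper_width'])
c=cams.capture('wrist')
pickle.dump((s,c),open('w4.pkl','wb'))
crop(c,285,80,350,140,12,'w4.png')
E
```

```text
9.7583 [0.5681 0.1329 0.1291] [ 1.6509  0.0077 -0.849 ] 0.007956784216673627
```

View pics/w4.png

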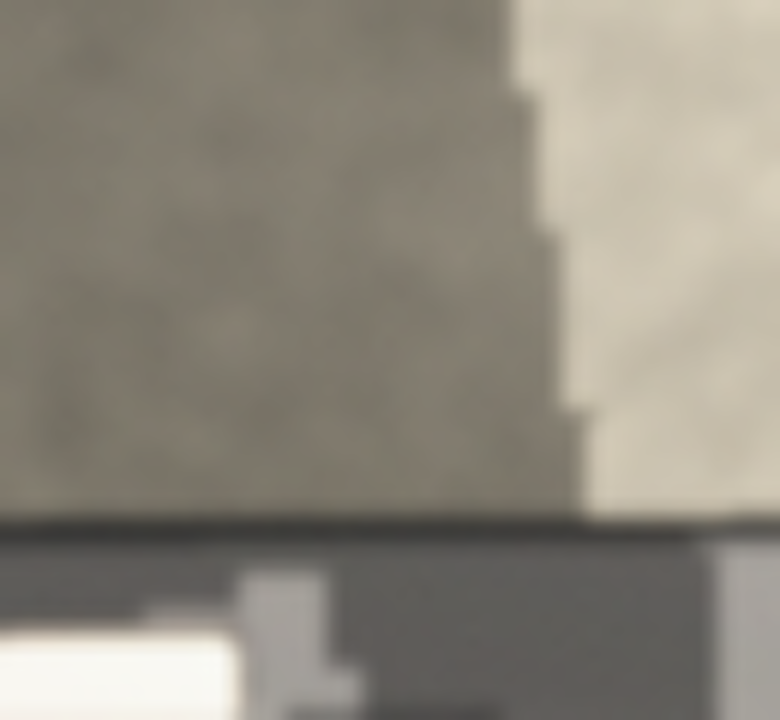

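```bash
python3 - <<'E'
import pickle;from h import *
s,c=pickle.load(open('w4.pkl','rb'));crop(c,285,125,350,175,12,'w4b.png')
E
```

```text
(no output)
```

View pics/w4b.png

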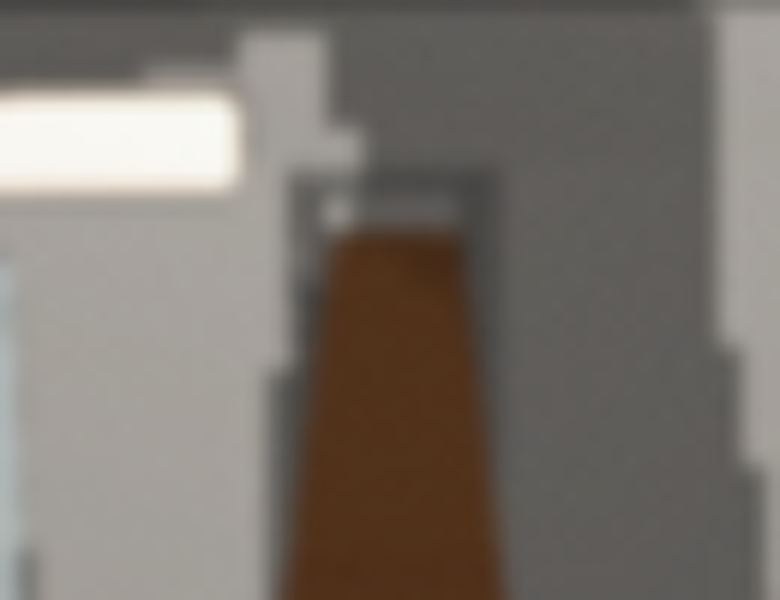

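The panel's bottom (crop 330–465) is centred in the mouth (290–497). I'll insert it in small steps while watching the force.

```bash
python3 - <<'E'
import pickle;from h import *
from cell import manip,cams
np.set_printoptions(precision=4,suppress=True)
x,y=.5675,.1326
for z in (.122,.116,.110,.104,.099,.0965,.095,.0935,.0925):
    manip.move_linear([x,y,z],rate=.05)
    s=manip.state();f=np.array(s['contact_force']);print(round(s['clock'],2),z,np.array(s['tool_pos']),f)
    if f[2]>12 or abs(f[1])>8:break
c=cams.capture('wrist');t=cams.capture('scene')
crop(c,200,60,440,240,3,'w5.png');crop(t,300,130,420,240,6,'s5.png')
E
```

```text
10.09 0.122 [0.5669 0.1325 0.1213] [ 0.3444 -0.0792 -0.1972]
10.36 0.116 [0.5673 0.1325 0.1155] [-0.0957 -0.3504 -1.3615]
10.62 0.11 [0.5673 0.1325 0.1095] [-0.1053  0.1421 -0.6652]
10.89 0.104 [0.5673 0.1325 0.1035] [ 0.3852 -0.6492 -0.7638]
11.14 0.099 [0.5673 0.1326 0.0986] [ 0.3588  0.5274 -0.9608]
11.39 0.0965 [0.5674 0.1326 0.0963] [-0.0274 -0.0347 -0.9014]
11.64 0.095 [0.568  0.1327 0.0959] [-1.7423 -0.2315  4.3244]
11.89 0.0935 [0.5682 0.1329 0.0959] [-4.9007  0.1669 12.8527]
```

View pics/s5.png

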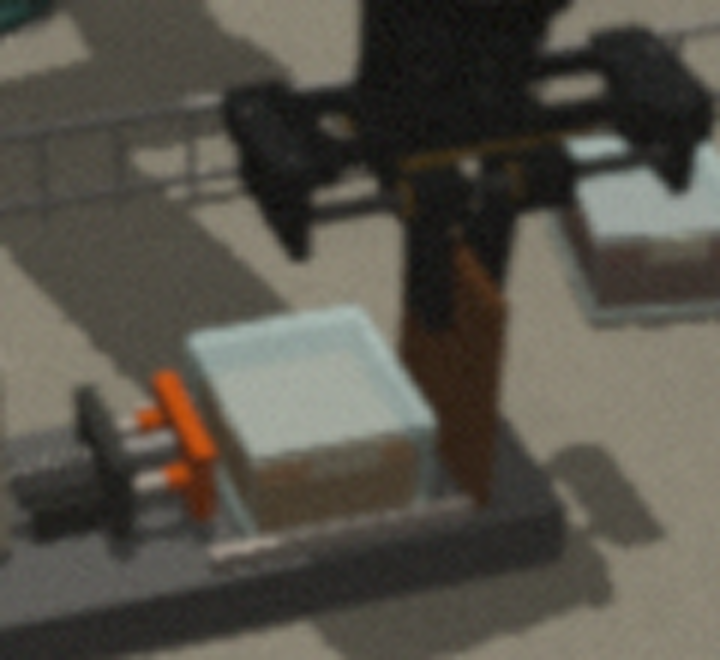

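View pics/w5.png

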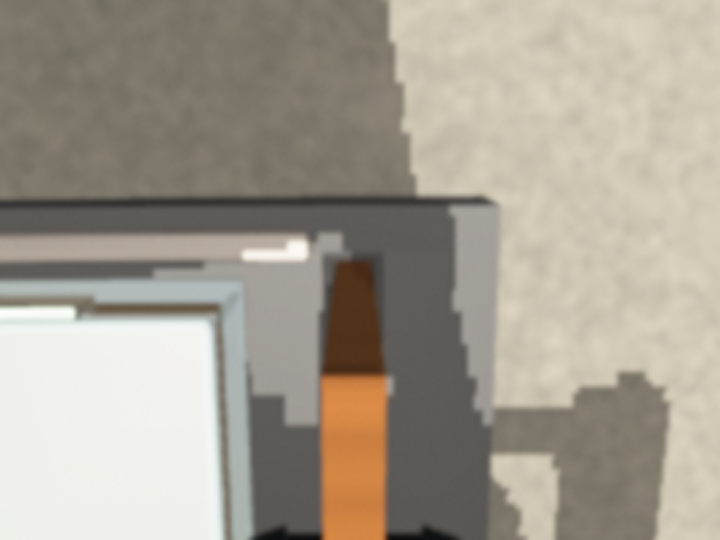

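The panel bottomed out at TCP z = 0.0959, which is exactly the predicted home height, with 13 N of push. I'll relax, release, and go above the trigger and handle for a look.

```bash
python3 - <<'E'
import pickle;from h import *
from cell import manip,cams
np.set_printoptions(precision=4,suppress=True)
manip.move_linear([.5675,.1328,.0962],rate=.05)
manip.set_gripper(.03);s=manip.state();print(s['clock'],s['contact_force'],s['gripper_width'])
manip.move_linear([.5675,.1328,.20],rate=.15)
manip.set_gripper(.072)
manip.move_pose([.5702,-.0885,.19],ori(np.radians(.35)))
manip.dwell(.2)
s=manip.state();print(s['clock'],s['tool_pos'],s['gripper_width'])
c=cams.capture('wrist');t=cams.capture('scene');tt=cams.capture('top')
pickle.dump((s,c,t,tt),open('w6.pkl','wb'))
crop(c,200,60,440,240,3,'w6.png');crop(t,240,130,420,240,4,'s6.png');crop(tt,240,180,390,260,5,'t6.png')
P=cloud(t);m=P[150:215,350:395];cv2.imwrite
E
```

```text
12.75 [0.3359 0.0839 0.1664] 0.029922924517324697
15.4417 [ 0.5705 -0.087   0.1901] 0.07184424432980106
```

View pics/w6.png

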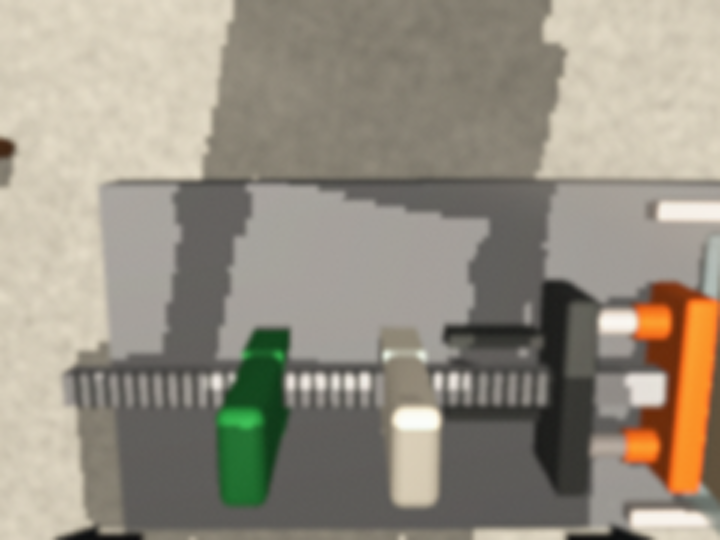

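View pics/s6.png

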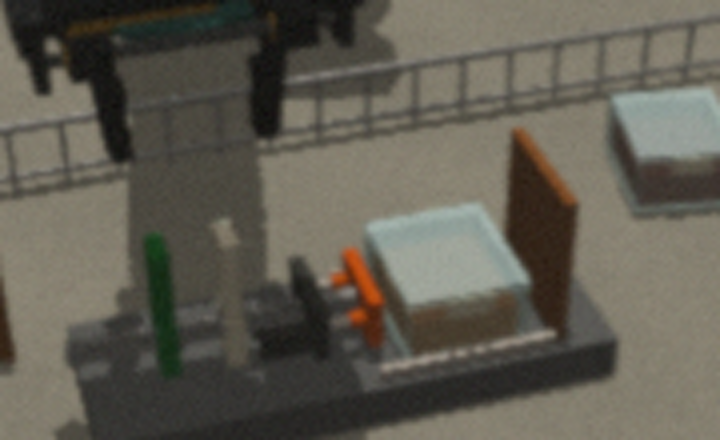

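View pics/t6.png

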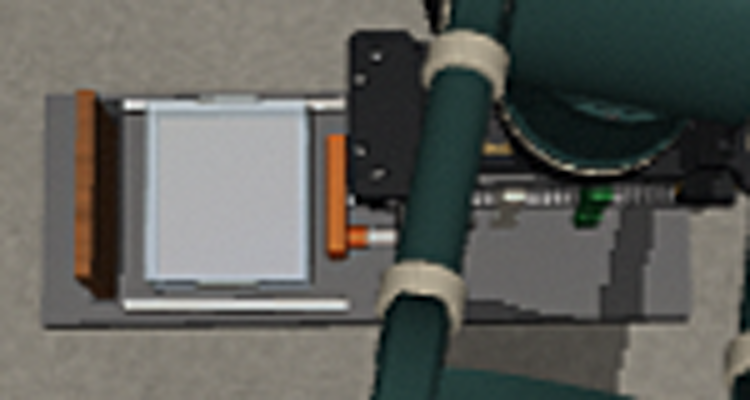

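The panel stands home in the slot. In the wrist crop the handle's top is at about (415,457) and the trigger's at about (242,457). I'll convert these to positions and check.

```bash
python3 - <<'E'
import pickle;from h import *
np.set_printoptions(precision=4,suppress=True)
s,c,t,tt=pickle.load(open('w6.pkl','rb'))
g=lambda u,v:((u+.5)/3-.5+200,(v+.5)/3-.5+60)
for u,v in[(392,415),(440,415),(392,505),(438,505),(218,415),(266,415),(220,505),(265,505)]:print(at_z(c,*g(u,v),.125,s),at_d(c,*g(u,v),s)[2])
P=cloud(c,s)
def q(u0,v0,u1,v1):
    a,b=[int(round(k)) for k in g(u0,v0)],[int(round(k)) for k in g(u1,v1)]
    return np.nanmedian(P[a[1]:b[1],a[0]:b[0]].reshape(-1,3),0)
print(q(400,430,430,495),q(228,430,256,495),q(690,310,708,480),q(572,310,592,480))
E
```

```text
[ 0.5612 -0.0789  0.125 ] 0.12222290132701197
[ 0.5611 -0.0675  0.125 ] 0.12357815363299218
[ 0.5842 -0.0784  0.125 ] 0.031343084411481925
[ 0.5841 -0.0672  0.125 ] 0.02997137021489299
[ 0.5616 -0.1201  0.125 ] 0.12417136479318469
[ 0.5615 -0.1088  0.125 ] 0.12179372954266646
[ 0.5846 -0.1204  0.125 ] 0.030403872386408792
[ 0.5844 -0.1094  0.125 ] 0.030633606812123904
[ 0.5725 -0.0737  0.1259] [ 0.5729 -0.1149  0.1259] [0.5695 0.0136 0.0737] [ 0.5693 -0.0221  0.0759]
```

Handle y = −0.073 and trigger y = −0.115 are 42 mm apart, as given. The head is 35.7 mm behind the pad, so the pad is free. I'll go down and do the first squeeze.

```bash
cat >> h.py <<'E'
def look(tag,manip,cams):
    import pickle
    s=manip.state();c=cams.capture('wrist');t=cams.capture('scene')
    pickle.dump((s,c,t),open(tag+'.pkl','wb'))
    crop(c,380,60,640,260,3,'w_'+tag+'.png');crop(t,240,140,400,240,5,'s_'+tag+'.png')
    print(tag,round(s['clock'],2),np.array(s['tool_pos']),np.array(s['contact_force']),s['gripper_width'])
E
python3 - <<'E'
from h import *
from cell import manip,cams
np.set_printoptions(precision=4,suppress=True)
manip.move_linear([.572,-.089,.12],rate=.15)
manip.move_linear([.572,-.089,.086],rate=.1)
look('a0',manip,cams)
manip.set_gripper(.040,40);look('a1',manip,cams)
E
```

```text
a0 16.7 [ 0.572  -0.089   0.0861] [-0.2138  0.0684  0.8245] 0.07204552292708531
a1 17.34 [ 0.5726 -0.0878  0.0866] [0.3933 5.1319 2.1973] 0.0436434643119709
```

View pics/w_a0.png

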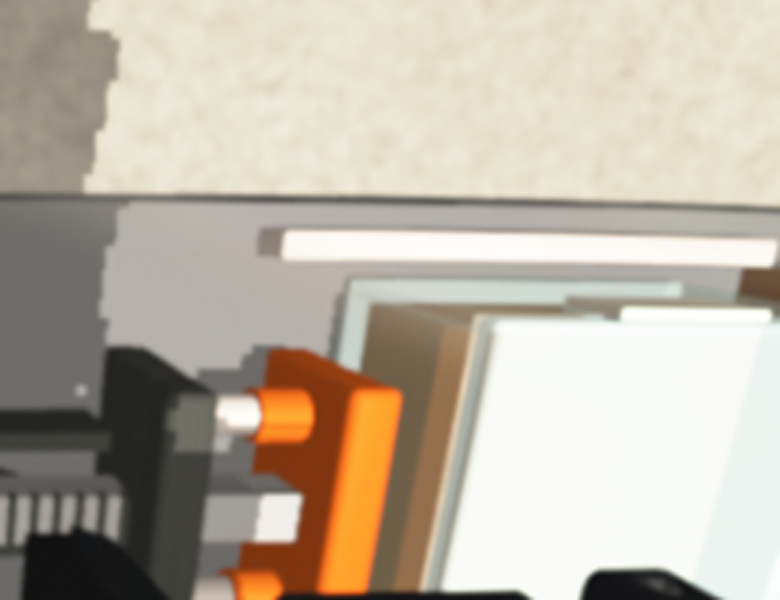

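View pics/w_a1.png

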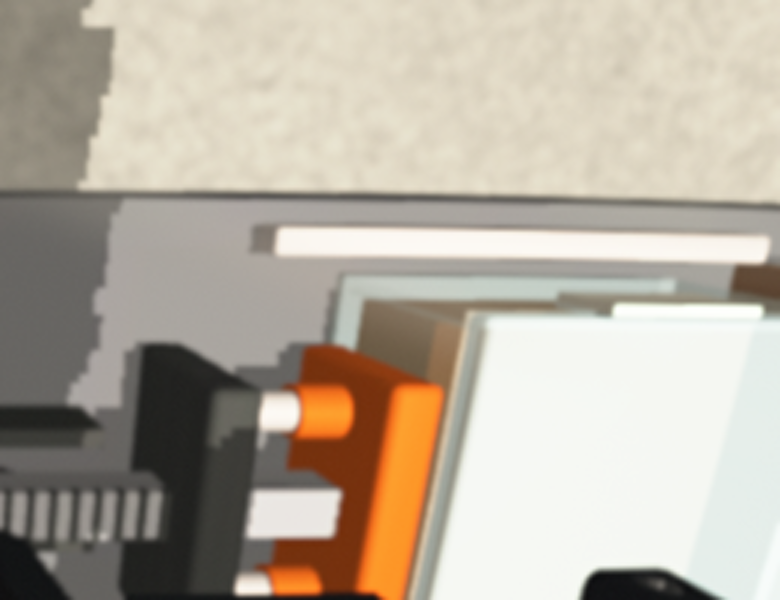

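View pics/s_a1.png

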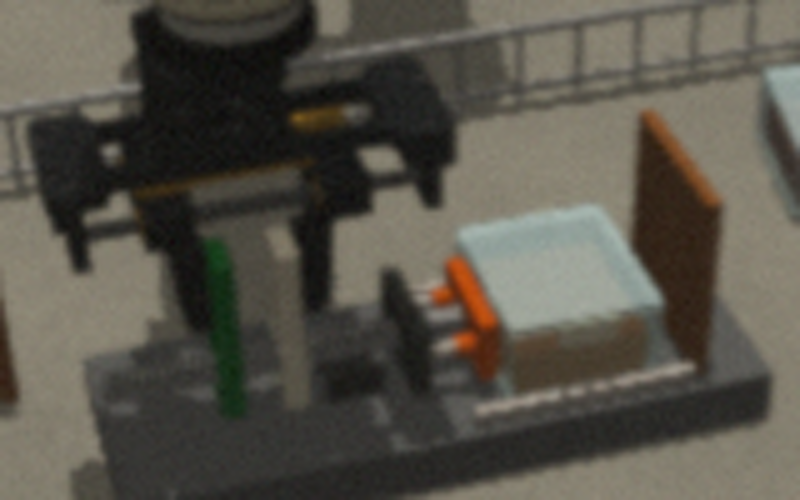

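One squeeze moved the jaw as expected (width 43.6 mm = fully squeezed). I'll measure the head and pad corners at z≈0.074 from both views: head (215,395) to (260,388), pad (402,392) to (443,385).

```bash
cat >> h.py <<'E'
def meas(tag,head,pad,z=.074):
    import pickle
    s,c,t=pickle.load(open(tag+'.pkl','rb'))
    g=lambda u,v:((u+.5)/3-.5+380,(v+.5)/3-.5+60)
    a,b=at_z(c,*g(*head),z,s),at_z(c,*g(*pad),z,s)
    print(tag,'head %.4f pad %.4f gap %.4f'%(a[1],b[1],b[1]-a[1]),'x',a[0],b[0])
E
python3 - <<'E'
from h import *
meas('a0',(215,395),(402,392));meas('a1',(260,388),(443,385))
import pickle
s,c,t=pickle.load(open('a1.pkl','rb'));g=lambda u,v:((u+.5)/3-.5+380,(v+.5)/3-.5+60)
print('box top corner',at_z(c,*g(470,313),.08,s),'panel?')
E
```

```text
a0 head -0.0186 pad 0.0162 gap 0.0348 x 0.5424636189500379 0.5416108594643638
a1 head -0.0090 pad 0.0255 gap 0.0345 x 0.541833899235082 0.5409740190891472
box top corner [0.52656471 0.02351806 0.08      ] panel?
```

Stroke is 9.6 mm and the gap reads 34.5–34.8 mm (free 35), so the measurement works. I expect contact with the panel after about 24 mm more. Two more squeezes.

```bash
python3 - <<'E'
from h import *
from cell import manip,cams
np.set_printoptions(precision=4,suppress=True)
for k in(2,3):
    manip.set_gripper(.068,40);manip.dwell(.2)
    manip.set_gripper(.040,40);manip.dwell(.1);look(f'a{k}',manip,cams)
E
```

```text
a2 18.77 [ 0.5718 -0.0879  0.0858] [ 0.8302  4.9847 -0.8358] 0.042947699045865956
a3 20.21 [ 0.5719 -0.0879  0.0859] [0.2513 4.8881 0.1761] 0.04320973690144801
```

View pics/w_a3.png

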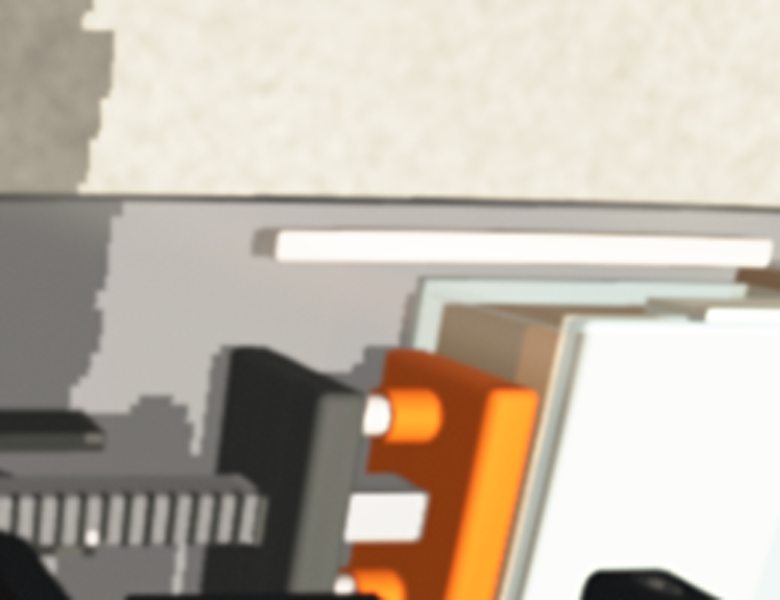

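View pics/s_a3.png

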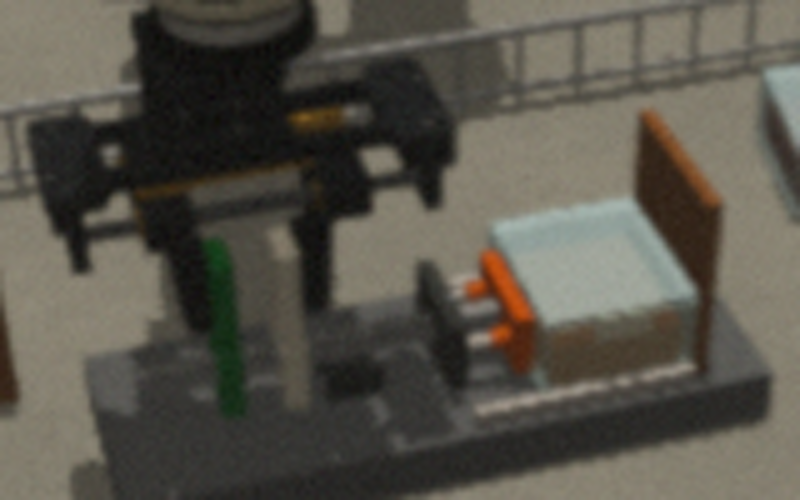

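```bash
python3 - <<'E'
from h import *
meas('a3',(366,393),(540,389))
import pickle
s,c,t=pickle.load(open('a3.pkl','rb'));g=lambda u,v:((u+.5)/3-.5+380,(v+.5)/3-.5+60)
print('box top corner',at_z(c,*g(565,318),.08,s))
cv2.imwrite('pics/w3full.png',c['image'])
# scene: box front-top edge and panel
cv2.imwrite('pics/s3z.png',cv2.resize(t['image'][175:220,330:390],None,fx=12,fy=12,interpolation=cv2.INTER_CUBIC))
E
```

```text
a3 head 0.0105 pad 0.0441 gap 0.0336 x 0.5417172227336466 0.5406631101062476
box top corner [0.52631304 0.04082431 0.08      ]
```

View pics/w3full.png

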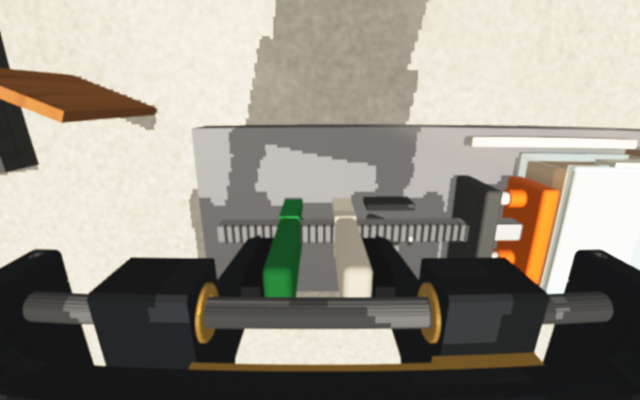

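View pics/s3z.png

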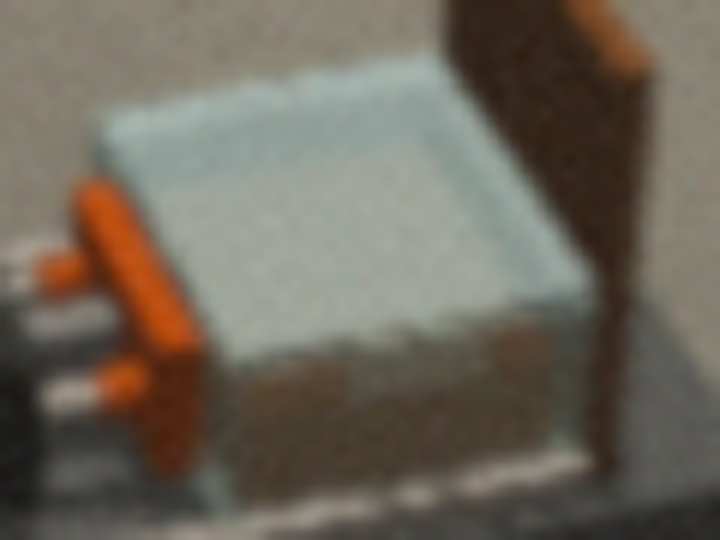

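Three strokes moved the head 9.7 mm each, the pad is about 1 mm in (still sliding), and the box is about 4–5 mm from the panel. Full strokes would land near 5 and then 14 mm, so I'll do one half squeeze first so that the final full squeeze lands near 10 mm.

```bash
python3 - <<'E'
from h import *
from cell import manip,cams
np.set_printoptions(precision=4,suppress=True)
manip.set_gripper(.070,40);manip.dwell(.3);look('b0',manip,cams)
manip.set_gripper(.053,40);manip.dwell(.2);look('b1',manip,cams)
E
```

```text
b0 21.18 [ 0.572 -0.089  0.086] [ 0.16   -0.1719  0.1023] 0.07023395619929375
b1 21.92 [ 0.572  -0.0907  0.0859] [-0.5836 -6.3942 -1.1352] 0.053043672953957906
```

View pics/w_b1.png

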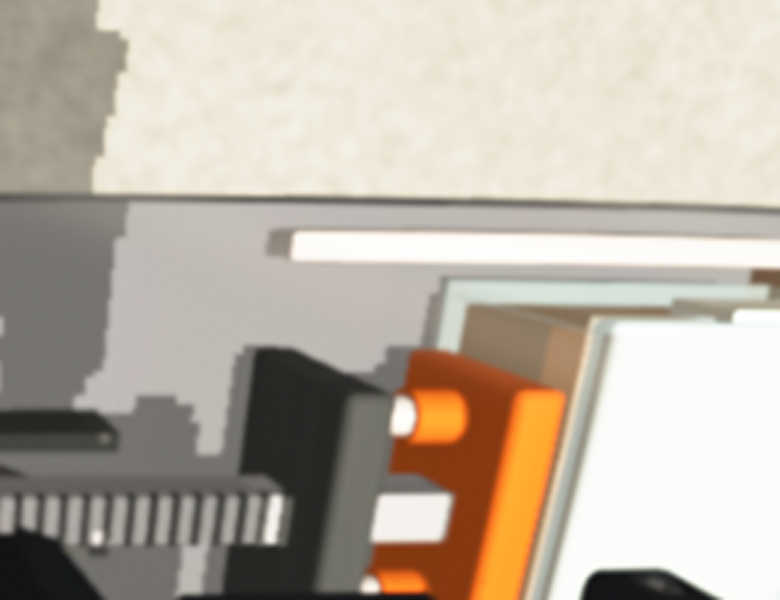

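View pics/w_b0.png

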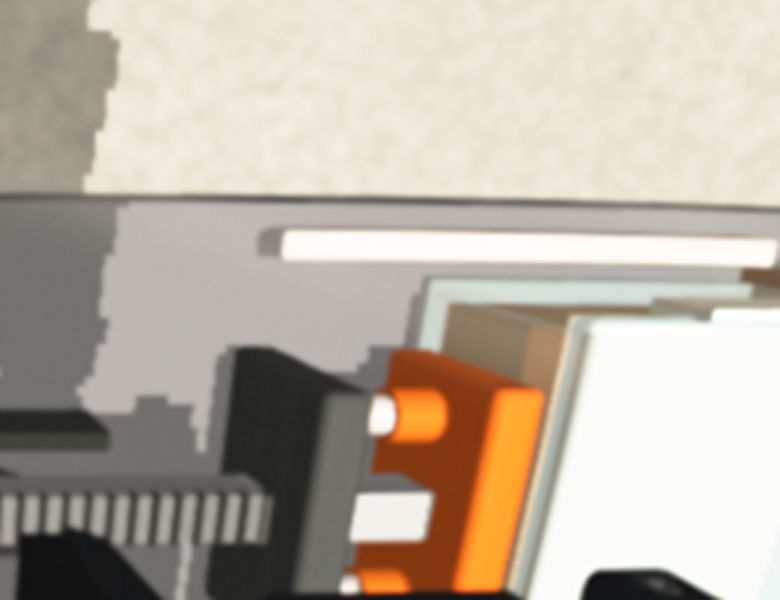

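```bash
python3 - <<'E'
from h import *
meas('b0',(371,393),(545,390));meas('b1',(393,395),(566,391))
E
```

```text
b0 head 0.0103 pad 0.0440 gap 0.0337 x 0.5418040318458224 0.5409284678043116
b1 head 0.0126 pad 0.0461 gap 0.0335 x 0.5419779055068982 0.5408752716295496
```

```bash
python3 - <<'E'
from h import *
from cell import manip,cams
np.set_printoptions(precision=4,suppress=True)
manip.set_gripper(.048,40);manip.dwell(.2);look('b2',manip,cams)
manip.set_gripper(.070,40);manip.dwell(.3);look('b3',manip,cams)
E
```

```text
b2 22.51 [ 0.5719 -0.0901  0.0859] [-0.3467 -5.3429 -1.2316] 0.04782140202146241
b3 23.42 [ 0.572  -0.0889  0.086 ] [ 0.3815  0.366  -0.818 ] 0.06938784209065128
```

View pics/w_b3.png

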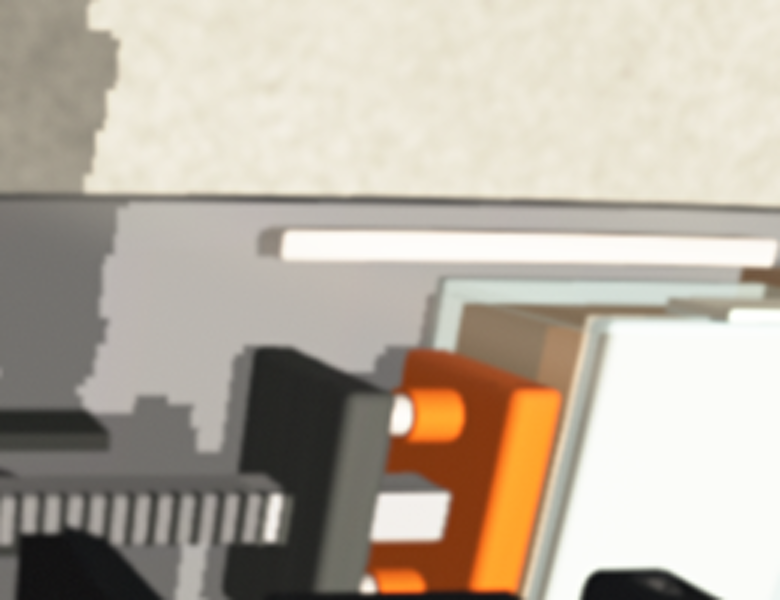

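View pics/s_b3.png

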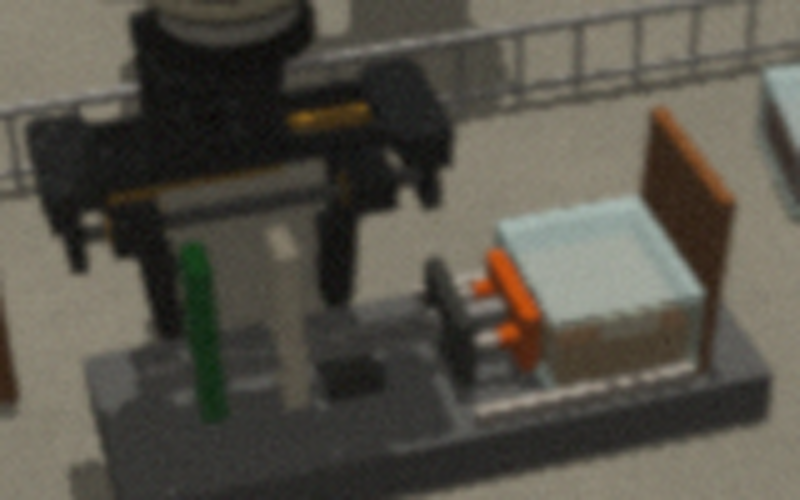

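In the scene view the panel's top has shifted about 2 px to the right since the last view, so the box has touched the panel and it is leaning within its slot play. Measuring head and pad.

```bash
python3 - <<'E'
from h import *
meas('b3',(391,394),(562,390))
import pickle
for n in('a0','a3','b0','b2','b3'):
    s,c,t=pickle.load(open(n+'.pkl','rb'));crop(t,360,150,395,220,4,'p_%s.png'%n)
ims=[cv2.imread('pics/p_%s.png'%n) for n in('a0','a3','b0','b2','b3')]
cv2.imwrite('pics/pp.png',cv2.resize(np.hstack(ims),(700,280)))
E
```

```text
b3 head 0.0142 pad 0.0475 gap 0.0333 x 0.5419746471035307 0.5409101980234328
```

View pics/pp.png

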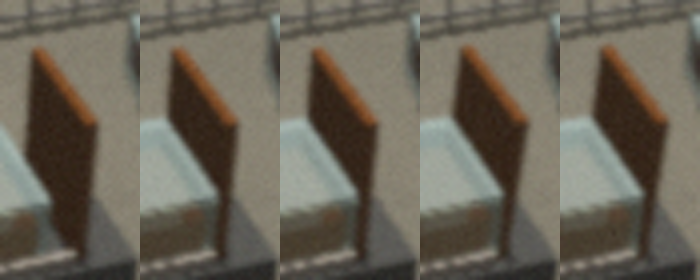

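View pics/w_b2.png

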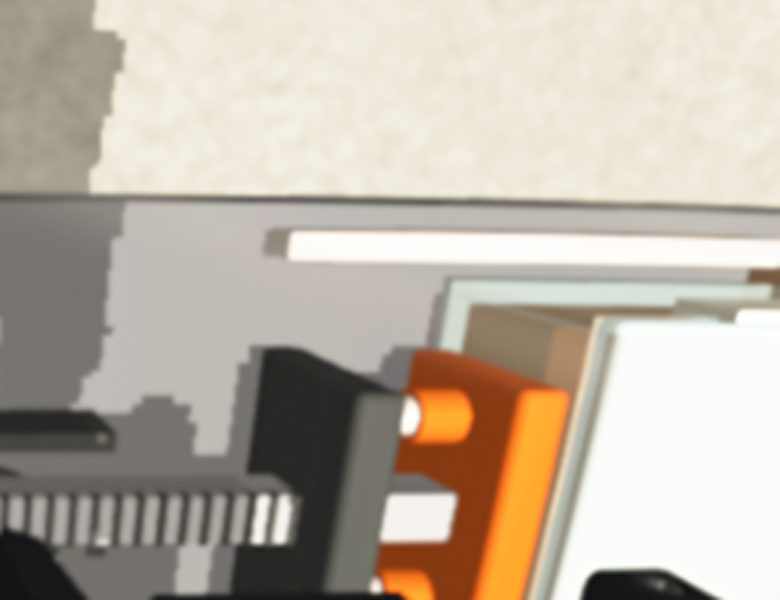

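The head is at 0.0142. One full stroke puts it at ≈0.024, which gives about 5–11 mm of pad travel depending on remaining lean, all inside the window. Full squeeze.

```bash
python3 - <<'E'
from h import *
from cell import manip,cams
np.set_printoptions(precision=4,suppress=True)
manip.set_gripper(.040,40);manip.dwell(.3);look('d1',manip,cams)
E
```

```text
d1 24.33 [ 0.5719 -0.0879  0.0858] [ 0.2765  5.3402 -0.6705] 0.043313161749525556
```

View pics/w_d1.png

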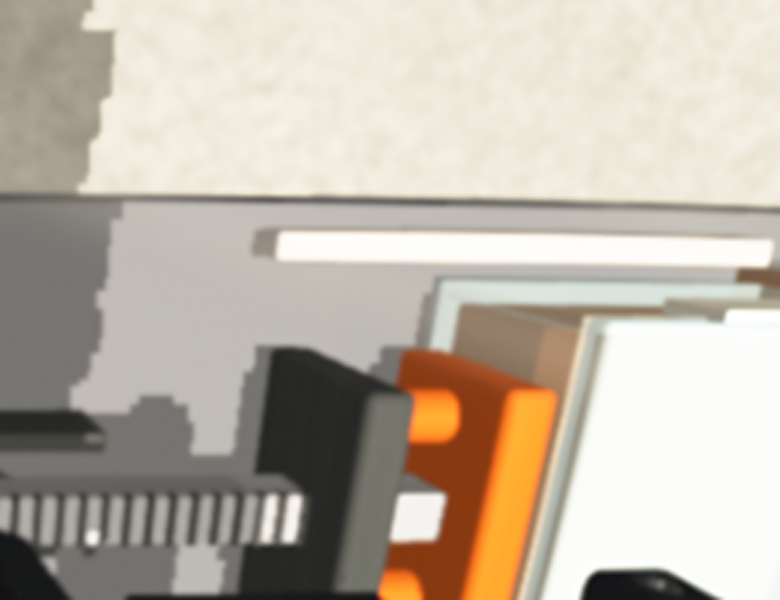

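View pics/s_d1.png

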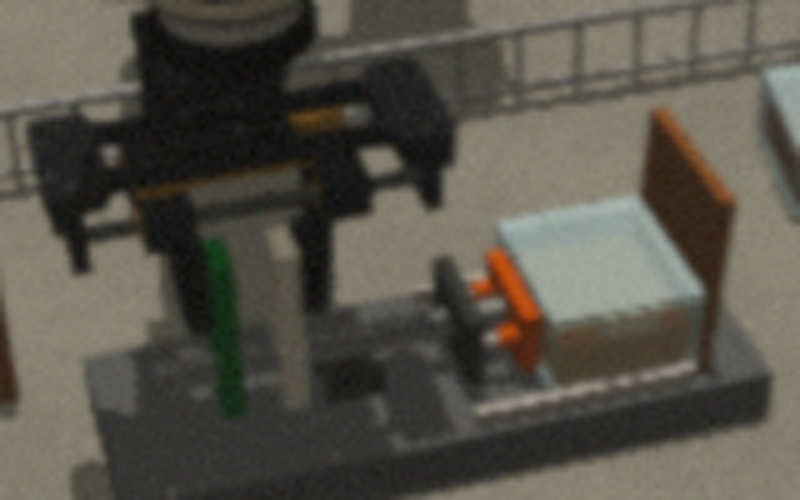

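```bash
python3 - <<'E'
from h import *
meas('d1',(412,394),(557,390));meas('b2',(404,395),(570,391))
E
```

```text
d1 head 0.0192 pad 0.0474 gap 0.0283 x 0.5417557169562887 0.5407414531616824
b2 head 0.0153 pad 0.0476 gap 0.0323 x 0.5419398113025505 0.5408568824805555
```

The head is at 0.0192 and the pad at 0.0474, so the gap is 28.3 mm against 34.6 free: pad in by ≈6.3 mm. That is inside the window but near its low end, so I'll refine the reading with enlarged crops before deciding.

```bash
python3 - <<'E'
from h import *
import pickle
for n,u0 in(('a0',440),('d1',500)):
    s,c,t=pickle.load(open(n+'.pkl','rb'));crop(c,u0,180,u0+90,225,8,'z_%s.png'%n)
E
```

```text
(no output)
```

View pics/z_a0.png

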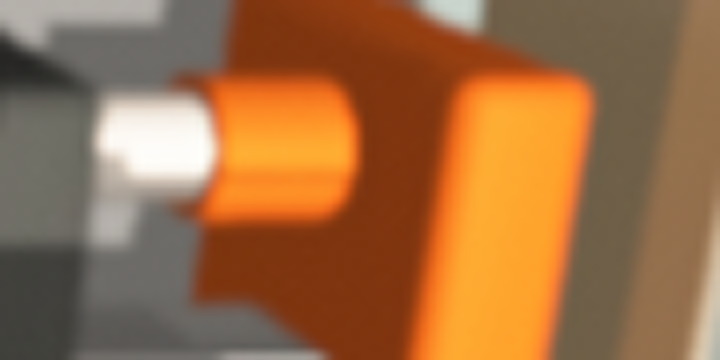

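View pics/z_d1.png

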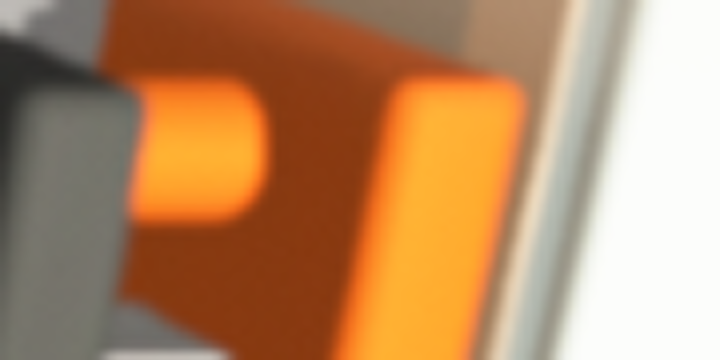

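```bash
python3 - <<'E'
from h import *
import pickle
for n,u0,h,p in(('a0',440,(97,100),(593,100)),('d1',500,(141,100),(525,100))):
    s,c,t=pickle.load(open(n+'.pkl','rb'));g=lambda u,v:((u+.5)/8-.5+u0,(v+.5)/8-.5+180)
    for z in(.072,.074,.076):
        a,b=at_z(c,*g(*h),z,s),at_z(c,*g(*p),z,s);print(n,z,a[1],b[1],b[1]-a[1])
E
```

```text
a0 0.072 -0.01742122072053895 0.017716878311141687 0.035138099031680636
a0 0.074 -0.018330122023019618 0.01637112255795503 0.03470124458097465
a0 0.076 -0.019239023325500273 0.015025366804768361 0.034264390130268635
d1 0.072 0.02078418485515196 0.049425107089297274 0.028640922234145313
d1 0.074 0.01940897209424111 0.04769313242267596 0.02828416032843485
d1 0.076 0.01803375933333025 0.04596115775605468 0.02792739842272443
```

Pad is in by 6.4 ± 0.4 mm with the trigger fully squeezed. Another stroke (5–10 mm) could end above 15, so I'll keep this. Last check: hold for a second, then look at the panel's height and at drift.

```bash
python3 - <<'E'
from h import *
from cell import manip,cams
np.set_printoptions(precision=4,suppress=True)
manip.dwell(1.0);look('d2',manip,cams)
import pickle
s,c,t=pickle.load(open('d2.pkl','rb'));crop(c,500,180,590,225,8,'z_d2.png')
tt=cams.capture('top');crop(tt,240,180,390,260,5,'t_d2.png')
P=cloud(tt);q=P[196:240,252:266].reshape(-1,3);im=tt['image'][196:240,252:266].reshape(-1,3).astype(int)
m=(im[:,2]-im[:,0]>50)&(q[:,2]>.1);print(m.sum(),np.median(q[m],0),np.percentile(q[m][:,2],[5,95]))
E
```

```text
d2 25.43 [ 0.5719 -0.0879  0.0858] [ 0.6653  5.9218 -1.2915] 0.04360891198159513
126 [0.565  0.1396 0.1306] [0.127  0.1341]
```

View pics/z_d2.png

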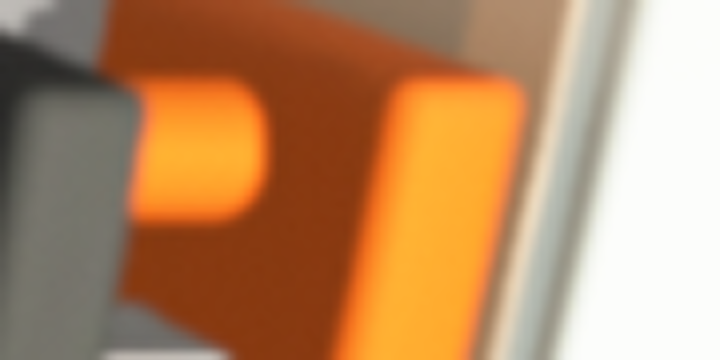

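View pics/t_d2.png

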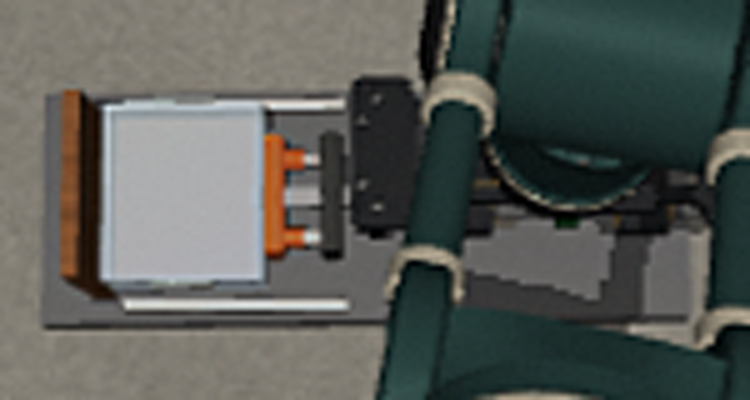

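The picture has not changed after a second, and the panel's top is at z = 0.1306 (home is 0.130). An independent top-camera reading of the head-to-pad distance shrank by about 15 crop px ≈ 7 mm, which agrees. Handing in.

```bash
python3 -c "
from cell import order,manip
order.close_job();print(manip.state()['clock'])"
```

```text
the job is handed in; nothing more can be done
the job is handed in; nothing more can be done
```

I slid the larger panel fully home in the slot, let it go, and pumped the trigger until the orange pad pressed the box against the panel. I handed the job in at about 25.5 s with the trigger still fully squeezed (finger width 43.6 mm).

- **Panel:** it bottomed out at the predicted height under 13 N. At the end its top was at 0.1306 m, against 0.130 m when fully home. It leans about 4° away from the box, within the slot's play.
- **Pumping:** it took three full squeezes, one half squeeze to adjust the phase, and a final full squeeze.
- **Pad:** it is pushed in by about 6.4 mm (±0.4) by the wrist camera and about 7 mm by the top camera. The reading did not change over a 1 s hold.

**What didn't go as planned:** the last squeeze moved the jaw only about 5 mm instead of the usual 9.7 mm. The pad therefore sits in the lower part of the 5–15 mm window. I did not pump again, because another full stroke could have passed 15 mm.

I did not touch the other things in the drawer, but I did not check each one again at the end.

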